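Close the slanted bulk canister: seal disk, then locking ring

TASK

Close the leaning pantry canister: lay the steel sealing disk flat on the gasket inside its mouth and let go of it, and only then put the red locking ring over the disk and neck and screw it clockwise until it is tight, so that it holds the disk pressed down on the gasket by itself. Leave the spice jar, the tin and the yellow carton standing where they are.

Things in the scene. Friction and masses are not known exactly. Their poses are not given: they have to be found in the camera images.
- canister: White canister, 116 mm across, green band, on a wooden stand 160 x 130 mm fixed to the table. Origin: centre of the stand's underside; z up; the mouth side faces -x. Mouth centre at (-52, 0, 210) mm in this frame.
- neck: Its fixed white neck, leaning 30 deg from vertical towards the robot. Origin: centre of the mouth in the rim's plane. z: along the neck axis, out of the mouth; x: square to it, away from the robot and up. 50 mm outside (tapering to 48 at the rim), 45 mm bore. Fingers have free room round it down to 40 mm below the rim; from there a cone widens to 116 mm across at 67 mm below.
- seat (a point): Point on the neck axis at the top of the black rubber gasket (ring 26 to 43 mm across) inside the mouth, 4 mm below the rim, where the disk's underside belongs. The gasket is springy along the axis: 2.5 N per mm, 4.5 mm of travel, then solid.
- lugs (a point): Point on the neck axis 14 mm below the rim. Round the neck are two opposite blue thread lugs, 58 mm across, fixed, tops 3 to 7 mm below the rim. Each spans 105 deg: followed clockwise its underside falls from 10 to 14 mm below the rim in 45 deg, is level for 40, then a 20 deg stop. The two 75 deg gaps' middles lie up to 35 deg either way of the neck's +x and -x: unreported, feel or see.
- disk: Loose steel sealing disk, 60 g, 42 mm across, 7 mm thick (bevelled below: 37 mm across at the underside, full 3 mm up), round black knob on top, 16 mm across, 24 mm high (top 31 mm above the underside). Starts flat on the table, knob up. Origin: centre of the underside; z: up through the knob. 1.5 mm play all round in the bore; once seated its top is 3 mm above the rim.
- ring: Loose red locking ring, 70 g, 68 mm outside, 61 mm inside, 22 mm high. Starts on the table, flange up, any turn. Origin: centre of the lower edge; z up. Inside the lower edge two opposite nubs on +x and -x, 20 deg wide, 4 mm high, 53 mm between them: they pass down only in the gaps between the lugs; on the lugs the ring stops with its origin 3 to 7 mm below the rim.
- ring_top (a point): Centre of the ring's top: 4 mm flange, 28 mm hole for the disk's knob, a white dash over each nub. Once in the gaps, the ring rests on the disk, origin 15 mm below the rim. Press it 3 to 4 mm farther (8 to 10 N) and turn clockwise seen from above: after 45 to 100 deg the nubs are under the level part, up to 40 deg more reaches the stop. Let go there, it stays 18 mm below the rim.
- spice_jar: Bystander: jar with green cap, 48 mm across, 100 mm high. Origin: centre of its underside.
- tin: Bystander: blue tin, 68 mm across, 100 mm high. Origin: centre of its underside.
- carton: Bystander: yellow carton 50 x 90 x 130 mm high. Origin: centre of its underside.
Mind the look-alikes: they are no part of the job. Several things look just like the disk: the one meant starts nearest to the robot's base.

How it is judged:
By the outcome, as a careful person would: the job done as asked, in the order asked, and still so for the second after the job is handed in, with the robot touching nothing.
It also fails if it takes over 72 s, if anything falls off the work surface, if the arm or the gripper's body presses on something with over 40 N, if the wrist force passes 120 N, or if a joint passes its speed limit or range.

ROBOT

A 6-joint arm with a two-finger parallel gripper is mounted at the origin on the work surface. World frame = base frame: x ahead of the robot, y to its left, z up, the work surface at z = 0. Lengths are in mm, angles in rad, forces in N, time in s.
With the tool pointing down it reaches from about 275 to 750 mm from the base axis. Payload 10.2 kg.
Tool frame: the origin (TCP) lies midway between the tips of the shut fingers; the grasp point (between the pads) lies 19 mm behind it (ctrl.grasp_offset is the distance from the TCP to the grasp point, in mm); z points along the fingers, y is the line along which they close (so a half turn about z gives the same grasp; the last joint's range is limited). The gripper opens to 85 mm and grips with 20 to 120 N. Pads are 22 mm wide; open, the fingers measure 114 mm over their backs; the gripper's body (76 mm by 85 mm) begins 54 mm behind the grasp point. The pads swing forward as they close: fully open they stand 13 mm farther back than shut.
Start: joints at [-1.463, 0.313, 1.498, -0, 1.331, -0.223], TCP at [170.507, -496.547, 231.294] pointing down, gripper open.
Joint ranges: [-2.94, 2.94], [-0.97, 2.17], [0.19, 2.56], [-1.23, 4.37], [0.02, 3.11], [-2.88, 2.88]. Speed limits (rad/s): [2.39, 2.39, 3.01, 3.14, 3.14, 3.14].

INTERFACE

Orientations are given as a unit quaternion [w, x, y, z].
In Python, from rig import ctrl, viewer, models gives the robot as it stands. The module is installed in compiled form; this text tells all that it offers.
- The arm moves only by the shell command python3 -m pendant 'ROWS' [OPENING] [FORCE]. ROWS is text: rows parted by semicolons, each of 4 numbers parted by spaces: the shift along the tool's x, y, z in m, then the turn about the tool's z in rad. In form: x y z yaw; .... A call has 1 to 10 rows; each row shifts and turns the commanded pose from where the row before left it, along the tool's axes as they then stand; what a row does not reach is not made up. A row lasts 1/8 s, in which the tool goes at most 62.5 mm and 10.7 degrees, less where a joint would pass 70% of its speed; a pose out of reach is approached as far as the arm can. A call is refused whole if a number of a shift passes 0.0625 or a number of a turn 0.188, either way. A call with a gripper value outside its range is refused whole. OPENING is the opening, from 0 (shut) to 1 (fully open), set as the call begins (- or left out, the last holds). The fingers move at their own pace and stop on an object; FORCE is the grip in N (left out, the last holds). Time passes only in rows, so rows that do not move let the fingers close. It gives the time, the measured TCP pose, the force, the opening and the grip force at its end, in the units of the state.
- ctrl.sense(): the state, without advancing time (a new reading comes with each control period).
- viewer.capture(name): name is "scene" or "top" or "wrist"; returns a dict with "color" (480x640x3 uint8, red, green, blue), "vertical_fov" (degrees; the focal length in pixels is half the picture's height over the tangent of half this angle, whatever the lens; pixels are square), "cx", "cy" (the principal point, pixels), "pose" (4x4, takes a point from camera to world coordinates). Camera axes: x right, y down, z forward; pixel columns grow to the right and rows downward; lengths in mm; the calibration is good to about 2 mm. A picture is of the moment at which its call begins. There is no depth.
- ctrl.finish_job(): hands the job in; it is judged then, once.
Trained networks look in the newest picture that a camera, given by its name, has taken for a name from the list of things; names that differ only in an ending like _2 or _b are one class to them, and where a whole thing is asked for, a point or a joint stands for the part that bears it (a point fixed in the world has none). Each returns a list of dicts, best first, with "p" (0 to 1); they miss things now and then, are a little off and sometimes report something else, mostly with a low value. They report only what shows in the picture. A call takes as long as a camera call. They do not tell look-alikes from the thing itself.
- models.boxes_of(camera, query): "at" ([x, y, z] in mm, in world coordinates, good to about 4 mm: the middle of the surface that is visible of it).
The state is a dict: "time_s": time; "joints": joint angles; "dq": joint speeds; "tau": joint torques, N m; "eef_pos": TCP position; "ee_rot": TCP orientation; "force": force on the tool from outside, world axes, zero at the start; "wrist_torque": the same for the moment, N m; "grip_width": opening from 0.0 (shut) to 1.0 (fully open); "grip_force": force on a finger pad.
Only numpy, scipy, OpenCV 4.12 (cv2) and the standard library are available. Lean on these libraries where they do the work, as an engineer would, in place of code of your own. Each camera call takes 0.05 s, during which the arm holds its last target. There are 200 camera calls.

## Working session

There is one attempt and no reset: what is moved stays moved. The work goes in short steps, Python scripts to look and compute and a shell command to move; the robot and the scene stay as the last step left them, time stands still between calls to the robot, and variables do not carry over. Pictures are saved under pics/ and viewed, at most 10 in all, crops included, and the job is handed in when it is done.

```bash
mkdir -p pics
cat > h.py <<'E'
import numpy as np, cv2
from rig import ctrl, viewer, models
from scipy.spatial.transform import Rotation as R
def cap(n,f=None):
    c=viewer.capture(n)
    if f: cv2.imwrite('pics/'+f,cv2.cvtColor(c['color'],cv2.COLOR_RGB2BGR))
    return c
def proj(c,p):
    T=np.linalg.inv(c['pose']); q=T[:3,:3]@np.array(p)+T[:3,3]
    f=240/np.tan(np.radians(c['vertical_fov'])/2)
    return np.array([c['cx']+f*q[0]/q[2],c['cy']+f*q[1]/q[2]])
def ray(c,u,v,z):
    f=240/np.tan(np.radians(c['vertical_fov'])/2)
    d=c['pose'][:3,:3]@np.array([(u-c['cx'])/f,(v-c['cy'])/f,1]);o=c['pose'][:3,3]
    return o+d*(z-o[2])/d[2]
def quat(q): return R.from_quat([q[1],q[2],q[3],q[0]])
E
python3 - <<'E'
from h import *
np.set_printoptions(precision=1,suppress=True)
s=ctrl.sense();print(s,ctrl.grasp_offset)
for n in ['top','scene']:
    c=cap(n,n+'0.png');print(n,c['pose'],c['vertical_fov'],c['cx'],c['cy'])
    for q in ['canister','neck','disk','ring','spice_jar','tin','carton']:
        for b in models.boxes_of(n,q): print(n,q,round(b['p'],2),np.round(b['at']),proj(c,b['at']))
E
```

```text
{'time_s': 0.0, 'joints': array([-1.5,  0.3,  1.5,  0. ,  1.3, -0.2]), 'dq': array([-0.,  0., -0., -0., -0.,  0.]), 'tau': array([  0. , -41.2, -26. ,  -0. ,   0. ,   0. ]), 'eef_pos': array([ 170.5, -496.3,  230.7]), 'ee_rot': array([-0. ,  1. ,  0.2,  0. ]), 'force': array([-0.8,  0.7, -0.3]), 'wrist_torque': array([0., 0., 0.]), 'grip_force': 0.0, 'grip_width': 1.0026975100409043} 18.700000000000003
top [[   0.    -1.     0.2  284.4]
 [  -1.    -0.     0.   -72.7]
 [   0.    -0.2   -1.  1450.8]
 [   0.     0.     0.     1. ]] 42.085364945877785 332.70262254541944 247.5476299569251
top canister 0.83 [604. -61. 142.] [330.1 228.8]
top neck 0.95 [586. -41. 205.] [320.2 229.8]
top disk 0.79 [583. 293.   6.] [180.6 248.4]
top disk 0.75 [603. 196.   3.] [222.3 240.9]
top disk 0.65 [514. 221.   5.] [209.3 277.5]
top ring 0.63 [ 481. -215.   20.] [395.8 294.5]
top spice_jar 0.57 [ 691. -239.   98.] [409.9 197.4]
top tin 0.96 [687. 224.  96.] [204.9 195.5]
top carton 0.94 [ 636. -360.  137.] [467.8 217.5]
scene [[ -0.7   0.6  -0.4 919.9]
 [  0.7   0.6  -0.4 282.9]
 [  0.   -0.6  -0.8 866.8]
 [  0.    0.    0.    1. ]] 54.12504350128139 316.1539861861137 246.76225643351626
scene canister 0.7 [658. -27. 128.] [286.3 292.8]
scene neck 0.63 [596. -40. 201.] [305.9 245.2]
scene disk 0.68 [524. 228.   7.] [432.5 362. ]
scene disk 0.65 [587. 290.   4.] [439.1 410. ]
scene disk 0.56 [607. 202.   7.] [394.4 383.6]
scene disk 0.37 [596. -36. 204.] [306.9 245.5]
scene ring 0.66 [ 485. -204.   21.] [288.6 219.6]
scene spice_jar 0.78 [ 708. -230.   73.] [198.8 259.5]
scene spice_jar 0.35 [ 488. -208.   24.] [286.6 218.4]
scene tin 0.81 [714. 241.  98.] [379.9 430.8]
scene carton 0.86 [ 657. -337.  105.] [183.5 206. ]
scene carton 0.18 [ 485. -208.   18.] [287.6 219.2]
```

Run:
```python
import cv2,numpy as np
t=cv2.imread('pics/top0.png');s=cv2.imread('pics/scene0.png')
a=cv2.resize(t[170:320,120:500],(800,316),interpolation=3)
b=cv2.resize(s[180:460,150:480],(335,284),interpolation=3)
o=np.zeros((600,800,3),np.uint8);o[:316]=a;o[316:,:335]=b
o[316:,340:800]=cv2.resize(s[215:315,245:407],(460,284),interpolation=3)
cv2.imwrite('pics/m0.png',o)
```

```text
(no output)
```

View pics/m0.png

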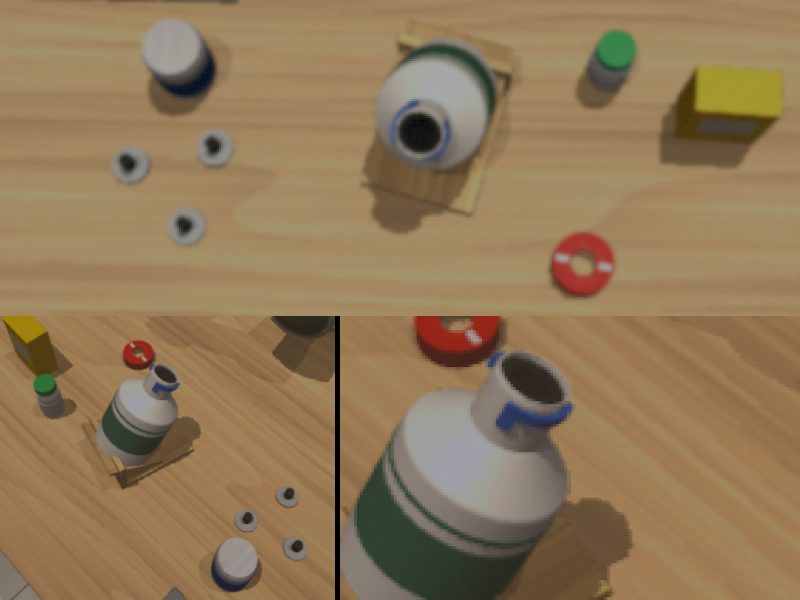

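The picture shows three disk look-alikes. Their top-image pixels are A (181,248), B (222,241) and C (209,277). They are about 650, 635 and 560 mm from the base, so I choose C, near (519,224). The ring is at (396,294) with dashes left and right. The mouth is at (320,230), and the canister is yawed about -14°.

```bash
cat >> h.py <<'E'
def go(p):
    "tool-axis shift (mm) from the measured pose to p"
    s=ctrl.sense(); return np.round(quat(s['ee_rot']).inv().apply(np.array(p)-s['eef_pos']),1)
def st():
    s=ctrl.sense();M=quat(s['ee_rot']).as_matrix()
    print('t',round(s['time_s'],2),'pos',s['eef_pos'].round(1),'z',M[:,2].round(3),'x',M[:,0].round(3),'F',s['force'].round(1),'T',s['wrist_torque'].round(2),'g',round(s['grip_width'],3),round(s['grip_force'],1),'q',s['joints'].round(3))
E
python3 - <<'E'
from h import *
st();print(go([450,-200,270]),go([470,200,230]))
c=cap('wrist');s=ctrl.sense();M=quat(s['ee_rot'])
print(M.inv().apply(c['pose'][:3,3]-s['eef_pos']),(M.inv().as_matrix()@c['pose'][:3,:3]).round(3),c['vertical_fov'])
t=cv2.imread('pics/top0.png');cv2.imwrite('pics/c.png',cv2.resize(t[257:297,184:234],(500,400),interpolation=3))
E
```

```text
t 0.8 pos [ 170.5 -496.5  231.3] z [ 0.  0. -1.] x [0.946 0.325 0.   ] F [ 0.7 -0.7 -0.1] T [0.   0.02 0.02] g 0.997 0.0 q [-1.463  0.313  1.498  0.     1.331 -0.223]
[ 360.6 -189.7  -38.7] [ 509.5 -561.5    1.3]
[  69.98435809   -0.1804842  -143.17507064] [[ 0.    -0.961 -0.277]
 [ 1.     0.    -0.001]
 [ 0.001 -0.277  0.961]] 60.09377332378475
```

View pics/c.png

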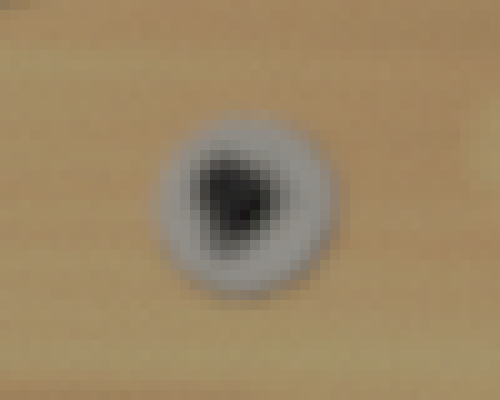

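Crop confirms disk C: steel rim, black knob, centred near top pixel (208,277).

```bash
python3 -m pendant '0.06 -0.0316 -0.0065 0;0.06 -0.0316 -0.0065 0;0.06 -0.0316 -0.0065 0;0.06 -0.0316 -0.0065 0;0.06 -0.0316 -0.0065 0;0.06 -0.0316 -0.0065 0' 1 60
python3 - <<'E'
from h import *
st();c=cap('wrist','wring.png')
for b in models.boxes_of('wrist','ring'): print(b['p'],b['at'],proj(c,b['at']))
print(go([450,10,270]),go([500,200,230]))
E
```

```text
time_s: 1.6
eef_pos: [427.5, -223.1, 267.5]
ee_rot: [0.0, 0.986, 0.165, 0.0]
force: [0.3, -1.8, -0.4]
grip_width: 0.997
grip_force: 0.0
t 1.6 pos [ 427.5 -223.1  267.5] z [ 0. -0. -1.] x [0.946 0.325 0.   ] F [ 0.3 -1.8 -0.4] T [ 0.01 -0.01 -0.  ] g 0.997 0.0 q [-0.725  0.192  1.558 -0.     1.391  0.516]
0.8 [483.6, -218.7, 22.6] [330.24217081 143.64013248]
[  96.  -210.9   -2.2] [ 206.1 -373.7   37.9]
```

```bash
python3 -m pendant '0.0294 -0.0534 0.0 0;0.0294 -0.0534 0 0;0.0294 -0.0534 0 0;0.0294 -0.0534 0 0;0.0294 -0.0534 0.01 0;0.0294 -0.0534 0.02 0;0 0 0.01 0;0 0 0 0'
python3 - <<'E'
from h import *
st();c=cap('wrist','wdisk.png')
for b in models.boxes_of('wrist','disk'): print(b['p'],b['at'],proj(c,b['at']))
a=cv2.imread('pics/wring.png');b=cv2.imread('pics/wdisk.png')
cv2.imwrite('pics/m1.png',np.hstack([cv2.resize(a,(400,300)),cv2.resize(b,(400,300))]))
E
```

```text
time_s: 2.7
eef_pos: [488.6, 133.2, 227.0]
ee_rot: [0.0, 0.986, 0.165, -0.001]
force: [0.3, -0.4, 1.1]
grip_width: 0.997
grip_force: 0.0
t 2.7 pos [488.6 133.2 227. ] z [-0.002 -0.    -1.   ] x [ 0.946  0.325 -0.002] F [ 0.3 -0.4  1.1] T [-0.05 -0.01 -0.01] g 0.997 0.0 q [ 0.035  0.276  1.558 -0.     1.309  1.275]
0.89 [513.0, 219.0, 7.0] [229.19188115 148.64013498]
0.59 [606.0, 192.7, 4.6] [292.48987963  47.42874764]
0.57 [585.4, 286.1, 4.3] [173.467682    32.70483301]
```

View pics/m1.png

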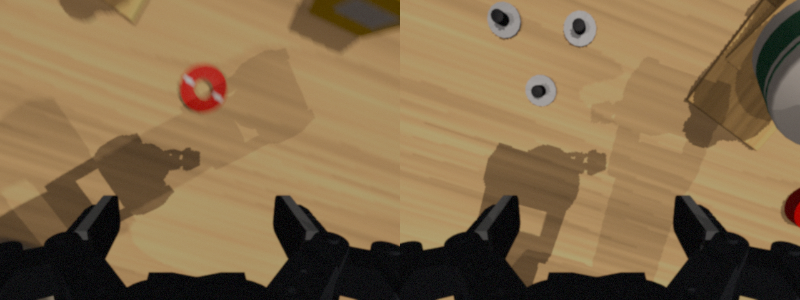

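```bash
cat > seg.py <<'E'
from h import *
def blob(c,uv,r,mask,z):
    u0,v0=[int(round(t)) for t in uv]
    m=np.zeros(mask.shape,np.uint8);cv2.circle(m,(u0,v0),r,255,-1);m&=mask
    n,l,s,ce=cv2.connectedComponentsWithStats(m);k=1+np.argmax(s[1:,4])
    pts=cv2.findContours((l==k).astype(np.uint8),0,1)[0];pts=max(pts,key=len)
    # rays of contour hull to plane z, fit circle
    P=np.array([ray(c,*p[0],z)[:2] for p in cv2.convexHull(pts)])
    (x,y),rad=cv2.minEnclosingCircle(P.astype(np.float32))
    return s[k,4],(round(x,1),round(y,1)),round(rad,1)
def steel(c):
    h=cv2.cvtColor(c['color'],cv2.COLOR_RGB2HSV);return ((h[...,1]<75)*255).astype(np.uint8)
def red(c):
    a=c['color'].astype(int);return (((a[...,0]-a[...,1]>50)&(a[...,0]-a[...,2]>50))*255).astype(np.uint8)
E
python3 - <<'E'
from seg import *
c=cap('wrist');print(blob(c,proj(c,[513,219,7]),26,steel(c),6))
c=cap('top');print(blob(c,proj(c,[516,222,7]),14,steel(c),6));print(blob(c,proj(c,[483,-214,20]),25,red(c),22))
c=cap('scene');print(blob(c,proj(c,[518,222,7]),18,steel(c),6))
st()
E
```

```text
(np.int32(1719), (514.5, 223.2), 21.2)
(np.int32(503), (515.6, 221.6), 33.5)
(np.int32(571), (480.8, -216.3), 35.4)
(np.int32(332), (515.6, 222.9), 21.5)
t 2.95 pos [489.2 133.  228.3] z [ 0.001 -0.    -1.   ] x [0.946 0.323 0.001] F [-0.4 -0.6 -0.4] T [-0.01 -0.04  0.01] g 1.001 0.0 q [ 0.034  0.275  1.557 -0.     1.309  1.276]
```

```bash
python3 -c "
from h import *
print(go([515,223,10]))"
```

```text
[ 53.2 -76.9 218.3]
```

```bash
python3 -m pendant '0.027 -0.0385 0.04 0;0.0265 -0.0385 0.05 0;0 0 0.05 0;0 0 0.04 0;0 0 0.026 0;0 0 0.006 0;0 0 0 0' 0.6 60
python3 -c "
from h import *
st();print(go([515,223,10]))
c=cap('wrist','w2.png')"
```

```text
time_s: 3.82
eef_pos: [514.0, 220.1, 20.8]
ee_rot: [-0.0, 0.986, 0.164, 0.001]
force: [0.9, 1.1, -0.1]
grip_width: 0.599
grip_force: 0.0
t 3.83 pos [514.  220.1  20.8] z [ 0.001  0.    -1.   ] x [0.946 0.324 0.001] F [ 0.9  1.1 -0.1] T [-0.02 -0.01 -0.04] g 0.599 0.0 q [0.195 0.635 1.61  0.    0.896 1.436]
[ 1.9 -2.4 10.8]
```

```bash
python3 -m pendant '0.002 -0.0025 0.0105 0;0 0 0 0;0 0 0 0'; python3 -c "
from h import *
st();print(go([515,223,10]));cap('wrist','w2.png')
a=cv2.imread('pics/w2.png')[100:480];cv2.imwrite('pics/w2c.png',a)"
```

```text
time_s: 4.25
eef_pos: [514.5, 223.4, 9.6]
ee_rot: [0.0, 0.986, 0.165, 0.0]
force: [0.1, 0.1, 0.2]
grip_width: 0.602
grip_force: 0.0
t 4.25 pos [514.5 223.4   9.6] z [ 0. -0. -1.] x [0.946 0.325 0.   ] F [0.1 0.1 0.2] T [-0.03 -0.05 -0.05] g 0.602 0.0 q [ 0.201  0.657  1.608 -0.     0.877  1.441]
[ 0.3  0.5 -0.4]
```

View pics/w2c.png

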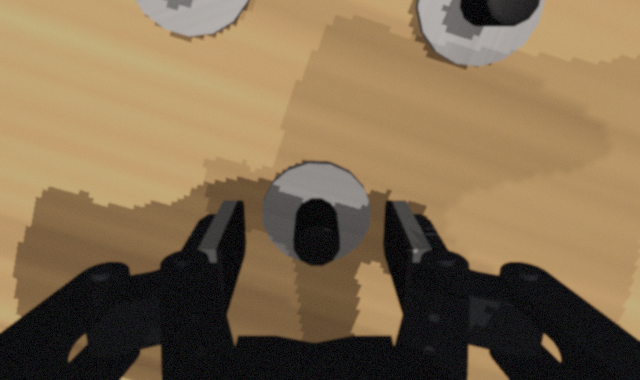

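Disk is centred between the pads (knob at crop px (316,230), pad tips at (225,205) and (408,205)). Gripping.

```bash
python3 -m pendant '0 0 0 0;0 0 0 0;0 0 0 0;0 0 0 0;0 0 -0.03 0;0 0 -0.06 0;0 0 -0.06 0;0 0 -0.06 0' 0 60; python3 -c "
from h import *
st();print(go([582,-145,400]))"
```

```text
time_s: 5.3
eef_pos: [514.0, 223.2, 221.1]
ee_rot: [0.0, 0.986, 0.165, -0.0]
force: [1.5, 0.5, -0.8]
grip_width: 0.161
grip_force: 58.5
t 5.3 pos [514.  223.2 221.1] z [-0.001 -0.    -1.   ] x [ 0.946  0.325 -0.001] F [ 1.5  0.5 -0.8] T [-0.04 -0.03 -0.07] g 0.161 58.5 q [ 0.201  0.399  1.404 -0.     1.339  1.441]
[ -55.4  370.3 -178.9]
```

Run:
```python
from h import *
D=[((170.5,-496.5,231.3),(.313,1.498)),((427.5,-223.1,267.5),(.192,1.558)),((489.2,133.,228.3),(.275,1.557)),((514,220.1,20.8),(.635,1.61)),((514.5,223.4,9.6),(.657,1.608)),((514,223.2,221.1),(.399,1.404))]
A=[];b=[]
for p,(q2,q3) in D:
    t=q2+q3;r=np.hypot(*p[:2])
    A+=[[1,0,np.sin(q2),np.sin(t),-np.cos(t)],[0,1,np.cos(q2),np.cos(t),np.sin(t)]];b+=[r,p[2]]
x,res,_,sv=np.linalg.lstsq(np.array(A),np.array(b),rcond=None);print(x,res,sv)
```

```text
[ 14.54196819 -49.46370664 426.20941605 398.12087067 -30.98412097] [0.350996] [4.22313048 3.4438759  0.39403935 0.37378975 0.0995087 ]
```

```bash
python3 -m pendant '-0.01 0.055 -0.02 0;-0.01 0.055 -0.02 0;-0.01 0.055 -0.02 0;-0.01 0.055 -0.02 0;-0.01 0.055 -0.02 0;-0.01 0.055 -0.02 0;-0.01 0.04 -0.02 0;0 0 0 0'; python3 -c "
from h import *
st();M=quat(ctrl.sense()['ee_rot']).inv();a=np.radians(-14);print(M.apply([np.cos(a),np.sin(a),0])*62)"
```

```text
time_s: 6.3
eef_pos: [568.5, -152.1, 359.7]
ee_rot: [0.0, 0.987, 0.163, 0.0]
force: [-0.6, 0.3, -1.8]
grip_width: 0.162
grip_force: 58.7
t 6.3 pos [ 568.5 -152.1  359.7] z [ 0.001 -0.001 -1.   ] x [0.947 0.321 0.   ] F [-0.6  0.3 -1.8] T [ 0.02 -0.01  0.01] g 0.162 58.7 q [-0.46   0.416  1.026 -0.     1.698  0.783]
[52.14963875 33.53225646  0.0543607 ]
```

```bash
cat > kin.py <<'E'
import numpy as np
D=[((170.5,-496.5,231.3),(.313,1.498)),((427.5,-223.1,267.5),(.192,1.558)),((489.2,133.,228.3),(.275,1.557)),((514,220.1,20.8),(.635,1.61)),((514.5,223.4,9.6),(.657,1.608)),((514,223.2,221.1),(.399,1.404)),((568.5,-152.1,359.7),(.416,1.026))]
A=[];b=[]
for p,(q2,q3) in D:
    t=q2+q3;r=np.sqrt(p[0]**2+p[1]**2-117**2)
    A+=[[1,0,np.sin(q2),np.sin(t),-np.cos(t)],[0,1,np.cos(q2),np.cos(t),np.sin(t)]];b+=[r,p[2]]
X,res,_,sv=np.linalg.lstsq(np.array(A),np.array(b),rcond=None)
if __name__=='__main__': print(X,res,sv)
E
python3 kin.py
python3 - <<'E'
from h import *
from kin import X
a,d,L2,L3,e=X
# wrist limit for tool-down at elbow q3=0.19 : list (rr,z TCP)
for q2 in np.arange(.5,1.6,.1):
    t=q2+.19;print(round(q2,1),np.round([a+L2*np.sin(q2)+L3*np.sin(t)-e*np.cos(t),d+L2*np.cos(q2)+L3*np.cos(t)+e*np.sin(t)]))
print(go([640,-40,360]))
E
```

```text
[ 3.13305498e-01 -5.42727024e+01  4.39409152e+02  3.96997160e+02
 -3.92605675e+01] [0.32254893] [4.5484348  3.70831611 0.5007296  0.49838906 0.24700355]
0.5 [494. 613.]
0.6 [558. 560.]
0.7 [617. 501.]
0.8 [669. 437.]
0.9 [715. 368.]
1.0 [753. 294.]
1.1 [784. 217.]
1.2 [807. 138.]
1.3 [823.  56.]
1.4 [829. -26.]
1.5 [ 828. -109.]
[103.7 -83.2  -0.4]
```

```bash
python3 -m pendant '0.035 -0.028 -0.014 0;0.035 -0.028 -0.014 0;0.035 -0.028 -0.014 0;0 0 0 0'
python3 - <<'E'
from h import *
st();c=cap('top')
for z in (0,15,30):
    P=ray(c,293.4,257.9,z);Q=ray(c,344.2,270.7,z);d=P-Q;print(z,P,Q,np.linalg.norm(d),np.degrees(np.arctan2(d[1],d[0]))-90)
t=cv2.imread('pics/top0.png')
cv2.imwrite('pics/stand.png',cv2.resize(t[170:280,280:380],(700,570)[:2],interpolation=3))
E
```

```text
time_s: 6.8
eef_pos: [641.4, -32.3, 400.9]
ee_rot: [-0.0, 0.986, 0.167, -0.0]
force: [-0.6, -1.3, -0.7]
grip_width: 0.163
grip_force: 58.8
t 6.8 pos [641.4 -32.3 400.9] z [-0.     0.001 -1.   ] x [0.944 0.329 0.   ] F [-0.6 -1.3 -0.7] T [ 0.01 -0.01 -0.  ] g 0.163 58.8 q [-2.330e-01  5.850e-01  6.640e-01  1.000e-03  1.893e+00  1.003e+00]
0 [566.11146129  25.65524906   0.        ] [537.71297168 -95.16703732   0.        ] 124.11486252095743 -13.226911545846505
15 [563.19912965  24.6383441   15.        ] [535.09425158 -94.93476253  15.        ] 122.831640876984 -13.226911545846534
30 [560.28679801  23.62143914  30.        ] [532.47553149 -94.70248774  30.        ] 121.54841923301053 -13.226911545846491
```

View pics/stand.png

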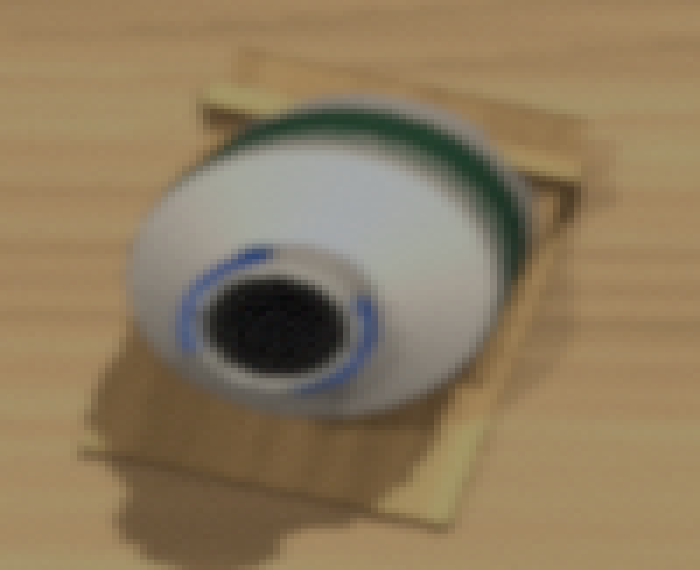

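```bash
python3 -m pendant '0.0335 0.0218 0 0;0.0335 0.0218 0 0' ; python3 -c "
from h import *
st()"; python3 -m pendant '0.0335 0.0218 0 0;0.0335 0.0218 0 0' ; python3 -c "
from h import *
st()"
```

```text
time_s: 7.1
eef_pos: [707.5, -55.3, 394.2]
ee_rot: [0.001, 0.986, 0.164, 0.003]
force: [19.9, -0.8, 66.2]
grip_width: 0.161
grip_force: 59.1
t 7.1 pos [707.5 -55.3 394.2] z [ 0.006 -0.    -1.   ] x [0.946 0.324 0.006] F [19.9 -0.8 66.2] T [-0.06 -0.63 -0.01] g 0.161 59.1 q [-2.430e-01  8.650e-01  1.860e-01  1.000e-03  2.084e+00  9.980e-01]
time_s: 7.35
eef_pos: [733.5, -70.4, 362.8]
ee_rot: [0.005, 0.986, 0.164, 0.019]
force: [0.2, -0.6, -0.9]
grip_width: 0.163
grip_force: 58.9
t 7.35 pos [733.5 -70.4 362.8] z [ 0.039 -0.003 -0.999] x [0.945 0.324 0.036] F [ 0.2 -0.6 -0.9] T [-0.04  0.03 -0.01] g 0.163 58.9 q [-0.257  0.907  0.191  0.008  2.004  0.988]
```

```bash
python3 -m pendant '0.0105 0.0069 -0.008 0;0.0105 0.0069 -0.008 0;0.0105 0.0069 -0.008 0;0.0105 0.0069 -0.008 0' ; python3 -c "
from h import *
st()"
```

```text
time_s: 7.85
eef_pos: [735.7, -77.1, 374.0]
ee_rot: [0.01, 0.986, 0.165, 0.036]
force: [0.4, 0.8, -1.8]
grip_width: 0.16
grip_force: 58.9
t 7.85 pos [735.7 -77.1 374. ] z [ 0.074 -0.007 -0.997] x [0.943 0.325 0.068] F [ 0.4  0.8 -1.8] T [0.   0.03 0.07] g 0.16 58.9 q [-0.267  0.894  0.187  0.014  1.987  0.979]
```

```bash
python3 -m pendant '0.031 0.0253 -0.025 0;0.031 0.0253 -0.025 0' ; python3 -c "
from h import *
st()";python3 -m pendant '0.045 0.036 -0.02 0;0.045 0.036 -0.02 0' ; python3 -c "
from h import *
st()"
```

```text
time_s: 8.1
eef_pos: [738.3, -96.7, 387.8]
ee_rot: [0.017, 0.985, 0.164, 0.059]
force: [0.9, -0.1, -0.8]
grip_width: 0.157
grip_force: 58.9
t 8.1 pos [738.3 -96.7 387.8] z [ 0.122 -0.013 -0.992] x [0.939 0.325 0.111] F [ 0.9 -0.1 -0.8] T [ 0.05  0.08 -0.01] g 0.157 58.9 q [-0.295  0.876  0.187  0.025  1.957  0.956]
time_s: 8.35
eef_pos: [753.0, -121.6, 386.9]
ee_rot: [0.026, 0.982, 0.164, 0.09]
force: [-0.2, 0.3, -1.1]
grip_width: 0.162
grip_force: 58.9
t 8.35 pos [ 753.  -121.6  386.9] z [ 0.185 -0.023 -0.983] x [0.93  0.326 0.168] F [-0.2  0.3 -1.1] T [-0.02  0.06 -0.01] g 0.162 58.9 q [-0.326  0.881  0.188  0.04   1.889  0.931]
```

```bash
python3 -m pendant '0.017 0.051 -0.025 0;0.017 0.051 -0.025 0;0.017 0.051 -0.025 0' ; python3 -c "
from h import *
st();print(quat(ctrl.sense()['ee_rot']).inv().apply(np.array([.93*50,-.37*50,25])))"
```

```text
time_s: 8.72
eef_pos: [732.2, -221.6, 416.9]
ee_rot: [0.042, 0.978, 0.162, 0.125]
force: [-0.2, -0.5, -0.2]
grip_width: 0.164
grip_force: 58.9
t 8.72 pos [ 732.2 -221.6  416.9] z [ 0.258 -0.041 -0.965] x [0.916 0.328 0.23 ] F [-0.2 -0.5 -0.2] T [-0.01  0.09  0.  ] g 0.164 58.9 q [-0.474  0.844  0.188  0.084  1.857  0.802]
[ 42.29175425  34.80232814 -11.38883131]
```

```bash
python3 -m pendant '0.036 0.045 -0.012 0;0.036 0.045 -0.012 0;0.042 0.04 -0.012 0' ; python3 -c "
from h import *
st();print(quat(ctrl.sense()['ee_rot']).inv().apply(np.array([.92*50,-.4*50,25])))"
```

```text
time_s: 9.1
eef_pos: [748.4, -261.8, 416.2]
ee_rot: [0.064, 0.971, 0.16, 0.166]
force: [0.7, -0.7, -0.2]
grip_width: 0.161
grip_force: 58.9
t 9.1 pos [ 748.4 -261.8  416.2] z [ 0.344 -0.07  -0.937] x [0.893 0.333 0.303] F [ 0.7 -0.7 -0.2] T [ 0.05  0.22 -0.01] g 0.161 58.9 q [-0.52   0.856  0.188  0.112  1.755  0.763]
[42.00211809 36.58258722 -6.20776836]
```

```bash
python3 -m pendant '0.042 0.04 -0.008 0;0.042 0.04 -0.008 0;0.042 0.04 -0.004 0;0.042 0.04 0 0'
python3 - <<'E'
from h import *
st()
c=cap('top');m=ray(c,319.3,232.7,210);print('mouth top',m)
c=cap('scene');
for b in models.boxes_of('scene','neck'): print(b['p'],b['at'])
E
```

```text
time_s: 9.6
eef_pos: [777.1, -292.9, 418.9]
ee_rot: [0.096, 0.957, 0.157, 0.223]
force: [-0.0, -1.0, -2.6]
grip_width: 0.163
grip_force: 58.9
t 9.6 pos [ 777.1 -292.9  418.9] z [ 0.457 -0.113 -0.882] x [0.852 0.342 0.397] F [-0.  -1.  -2.6] T [ 0.03  0.3  -0.01] g 0.163 58.9 q [-0.545  0.872  0.187  0.14   1.611  0.742]
mouth top [578.82679221 -39.79186873 210.        ]
0.79 [598.7, -37.6, 199.6]
0.44 [707.3, -232.0, 76.8]
```

```bash
python3 -m pendant '0.042 0.04 0 0;0 0 0 0'
python3 - <<'E'
from h import *
st();M=np.array([579,-40,210]);n=np.array([-.485,.121,.866])
print(go(M+130*n))
E
```

```text
time_s: 10.0
eef_pos: [783.9, -300.2, 419.1]
ee_rot: [0.103, 0.954, 0.155, 0.236]
force: [-0.1, 0.0, -0.7]
grip_width: 0.159
grip_force: 58.9
t 10.0 pos [ 783.9 -300.2  419.1] z [ 0.481 -0.123 -0.868] x [0.841 0.345 0.417] F [-0.1  0.  -0.7] T [0.09 0.35 0.05] g 0.159 58.9 q [-0.55   0.877  0.188  0.147  1.576  0.737]
[-170.5 -349.1  -79.2]
```

```bash
python3 -m pendant '-0.0213 -0.0436 -0.0099 0;-0.0213 -0.0436 -0.0099 0;-0.0213 -0.0436 -0.0099 0;-0.0213 -0.0436 -0.0099 0;-0.0213 -0.0436 -0.0099 0;-0.0213 -0.0436 -0.0099 0;-0.0213 -0.0436 -0.0099 0;-0.0213 -0.0436 -0.0099 0;0 0 0 0;0 0 0 0'
python3 - <<'E'
from h import *
st();M=np.array([579,-40,210]);n=np.array([-.485,.121,.866])
print(go(M+130*n));cap('wrist','w3.png')
E
```

```text
time_s: 11.25
eef_pos: [537.6, -43.9, 333.1]
ee_rot: [0.103, 0.954, 0.155, 0.236]
force: [0.7, -0.6, -0.8]
grip_width: 0.162
grip_force: 58.9
t 11.25 pos [537.6 -43.9 333.1] z [ 0.483 -0.123 -0.867] x [0.84  0.345 0.419] F [ 0.7 -0.6 -0.8] T [ 0.02  0.26 -0.  ] g 0.162 58.9 q [-0.315  0.018  1.671  0.041  0.932  0.918]
[-15.8 -26.5  -3.8]
```

View pics/w3.png

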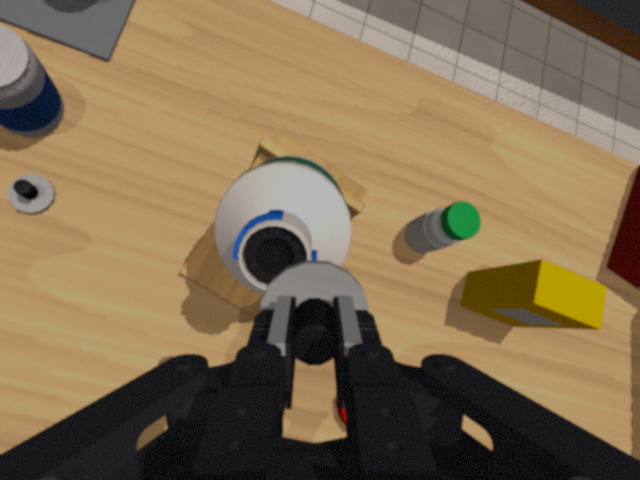

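```bash
cat > mouth.py <<'E'
from h import *
from scipy.optimize import least_squares
n=np.array([-.484,.122,.866]);n/=np.linalg.norm(n)
ex=np.array([.866*.97,-.866*.242,.5]);ex-=n*(ex@n);ex/=np.linalg.norm(ex);ey=np.cross(n,ex)
def edge(c,img,uv,r,thr,keep):
    g=img.max(2);m=np.zeros(g.shape,np.uint8);cv2.circle(m,uv,r,255,-1);m&=((g<thr)*255).astype(np.uint8)
    k=max(cv2.findContours(m,0,1)[0],key=cv2.contourArea)[:,0].astype(float)
    return k[[keep(*p) for p in k]]
def fit(cs,z=None):
    def f(p):
        e=[]
        for c,k in cs:
            F=240/np.tan(np.radians(c['vertical_fov'])/2);o=c['pose'][:3,3]
            d=(c['pose'][:3,:3]@np.c_[(k[:,0]-c['cx'])/F,(k[:,1]-c['cy'])/F,np.ones(len(k))].T).T
            P=o+d*(((p-o)@n)/(d@n))[:,None]
            e.append((np.linalg.norm(P-p,axis=1)-22.5)/np.sqrt(len(k)))
        if z: e.append([(p[2]-z)/2])
        return np.concatenate(e)
    r=least_squares(f,[579,-40,210],loss='soft_l1');return r.x.round(1),r.cost
E
python3 - <<'E'
from mouth import *
c=viewer.capture('wrist');w=cv2.imread('pics/w3.png');k=edge(c,w,(272,253),38,75,lambda u,v:u+v<545 and not(u>285 and v>255))
t=viewer.capture('top');kt=edge(t,cv2.imread('pics/top0.png'),(319,233),16,75,lambda u,v:True)
s=viewer.capture('scene');ks=edge(s,cv2.imread('pics/scene0.png'),(314,237),22,85,lambda u,v:True)
for q in (k,kt,ks): print(len(q),q.min(0),q.max(0))
print(fit([(c,k)],210),fit([(t,kt)],210),fit([(s,ks)],210),fit([(c,k),(t,kt)],210))
E
```

```text
103 [243. 227.] [301. 281.]
52 [309. 224.] [328. 241.]
49 [302. 229.] [323. 245.]
(array([578.2, -41.4, 209.8]), np.float64(0.8233484011425227)) (array([578.9, -38.7, 209.8]), np.float64(5.792214902493315)) (array([580.2, -40.1, 209.6]), np.float64(8.11668749784199)) (array([578.5, -40.3, 209.7]), np.float64(7.258270627494882))
```

```bash
cat >> h.py <<'E'
M=np.array([578.7,-40.7,210]);n=np.array([-.484,.122,.866])
def rel():
    s=ctrl.sense();d=s['eef_pos']-M;st();print('along n',round(d@n,1),'to axis (tool)',quat(s['ee_rot']).inv().apply(-(d-n*(d@n))).round(1),'Fn',round(s['force']@n,1))
E
python3 -c "
from h import *
print(go(M+35*n))"
```

```text
[-15.6 -26.2  90.5]
```

```bash
python3 -m pendant '-0.008 -0.013 0.02 0;-0.0076 -0.0132 0.03 0;0 0 0.03 0;0 0 0.01 0;0 0 0 0;0 0 0 0' ; python3 -c "
from h import *
rel()"
```

```text
time_s: 12.2
eef_pos: [561.2, -35.9, 241.9]
ee_rot: [0.103, 0.954, 0.155, 0.237]
force: [-0.3, -0.4, -1.3]
grip_width: 0.159
grip_force: 58.9
t 12.2 pos [561.2 -35.9 241.9] z [ 0.483 -0.123 -0.867] x [0.84  0.345 0.419] F [-0.3 -0.4 -1.3] T [0.05 0.23 0.  ] g 0.159 58.9 q [-0.279  0.142  1.778  0.023  0.7    0.955]
along n 36.6 to axis (tool) [-0.4  0.2  0. ] Fn -1.0
```

```bash
python3 -m pendant '0 0 0.015 0;0 0 0.01 0;0 0 0.002 0;0 0 0.002 0;0 0 0.001 0;0 0 0 0' ; python3 -c "
from h import *
rel()"; python3 -m pendant '0 0 0.002 0;0 0 0.001 0;0 0 0 0'; python3 -c "
from h import *
rel();cap('wrist','w4.png')"
```

```text
time_s: 12.95
eef_pos: [575.5, -39.4, 214.8]
ee_rot: [0.103, 0.954, 0.155, 0.236]
force: [0.1, -0.2, -1.0]
grip_width: 0.16
grip_force: 59.0
t 12.95 pos [575.5 -39.4 214.8] z [ 0.482 -0.122 -0.868] x [0.84  0.345 0.418] F [ 0.1 -0.2 -1. ] T [ 0.07  0.39 -0.02] g 0.16 59.0 q [-0.278  0.203  1.779  0.024  0.639  0.954]
along n 5.9 to axis (tool) [0.2 0.7 0. ] Fn -0.9
time_s: 13.32
eef_pos: [576.9, -39.7, 212.4]
ee_rot: [0.103, 0.954, 0.155, 0.236]
force: [-5.9, 0.8, 4.5]
grip_width: 0.162
grip_force: 59.8
t 13.32 pos [576.9 -39.7 212.4] z [ 0.482 -0.122 -0.868] x [0.84  0.345 0.418] F [-5.9  0.8  4.5] T [ 0.09  0.57 -0.05] g 0.162 59.8 q [-0.278  0.209  1.779  0.024  0.633  0.954]
along n 3.0 to axis (tool) [0.1 0.7 0. ] Fn 6.9
```

```bash
python3 -m pendant '0 0 -0.002 0;0 0 0 0'; python3 -m pendant '0 0 0 0;0 0 0 0;0 0 0 0;0 0 -0.02 0;0 0 -0.05 0;0 0 -0.05 0;-0.02 0 0 0;0 0 0 0' 0.6; python3 -c "
from h import *
rel();cap('wrist','w4.png')"
```

```text
time_s: 13.62
eef_pos: [576.0, -39.5, 213.9]
ee_rot: [0.103, 0.954, 0.155, 0.236]
force: [-2.0, 1.3, 1.6]
grip_width: 0.159
grip_force: 59.6
time_s: 14.62
eef_pos: [500.8, -31.9, 309.4]
ee_rot: [0.103, 0.954, 0.155, 0.236]
force: [0.6, 0.8, -0.2]
grip_width: 0.6
grip_force: 0.0
t 14.62 pos [500.8 -31.9 309.4] z [ 0.481 -0.123 -0.868] x [0.841 0.344 0.418] F [ 0.6  0.8 -0.2] T [ 0.02  0.19 -0.05] g 0.6 0.0 q [-0.314 -0.057  1.805  0.042  0.875  0.916]
along n 124.9 to axis (tool) [20.6  0.7  0. ] Fn -0.4
```

View pics/w4.png

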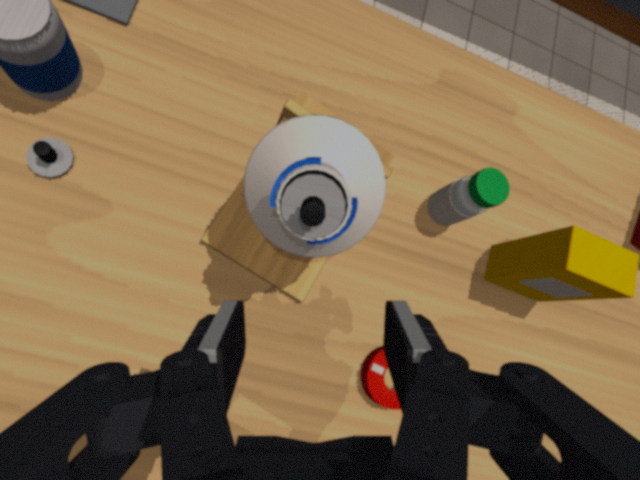

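Disk sits flat in the mouth (px (313,205)); blue lug arcs run (321,160)→(274,207) and (354,198)→(308,242). Ring at (385,378), partly hidden.

Run:
```python
from mouth import *
from h import M
c=viewer.capture('wrist');a=c['color'].astype(int)
m=(a[...,2]-a[...,0]>50)&(a[...,2]>90);v,u=np.nonzero(m);ok=np.hypot(u-313,v-203)<60;u,v=u[ok],v[ok]
F=240/np.tan(np.radians(c['vertical_fov'])/2);o=c['pose'][:3,3];p=M-5*n
d=(c['pose'][:3,:3]@np.c_[(u-c['cx'])/F,(v-c['cy'])/F,np.ones(len(u))].T).T
P=o+d*(((p-o)@n)/(d@n))[:,None]-p
ang=np.degrees(np.arctan2(P@ey,P@ex));r=np.hypot(P@ey,P@ex);print(len(u),r.mean(),(P@ex).mean(),(P@ey).mean())
h=np.histogram(ang[(r>20)&(r<34)],bins=np.arange(-180,181,5));print([(int(b),int(k)) for k,b in zip(*h)])
st();print(go(np.array([330,-80,200.])))
# ring dashes from the top picture
t=cv2.imread('pics/top0.png');tc=viewer.capture('top')
cv2.imwrite('pics/ringtop.png',cv2.resize(t[270:320,370:420],(500,500),interpolation=3))
hh=cv2.cvtColor(t,cv2.COLOR_BGR2HSV);v,u=np.nonzero((hh[...,1]<110)&(hh[...,2]>150));ok=np.hypot(u-396.5,v-295)<14;print(list(zip(u[ok],v[ok])))
```

```text
682 27.53928749380872 2.1327080751757133 6.369990612049876
[(-180, 0), (-175, 0), (-170, 0), (-165, 0), (-160, 5), (-155, 7), (-150, 11), (-145, 10), (-140, 12), (-135, 9), (-130, 13), (-125, 12), (-120, 11), (-115, 13), (-110, 11), (-105, 10), (-100, 13), (-95, 11), (-90, 13), (-85, 12), (-80, 14), (-75, 13), (-70, 15), (-65, 15), (-60, 17), (-55, 15), (-50, 0), (-45, 0), (-40, 0), (-35, 0), (-30, 0), (-25, 0), (-20, 0), (-15, 0), (-10, 0), (-5, 0), (0, 0), (5, 0), (10, 0), (15, 0), (20, 0), (25, 14), (30, 24), (35, 21), (40, 24), (45, 21), (50, 20), (55, 23), (60, 20), (65, 21), (70, 21), (75, 18), (80, 21), (85, 21), (90, 20), (95, 21), (100, 21), (105, 21), (110, 20), (115, 18), (120, 20), (125, 10), (130, 0), (135, 0), (140, 0), (145, 0), (150, 0), (155, 0), (160, 0), (165, 0), (170, 0), (175, 0)]
t 14.72 pos [501.7 -31.8 309.4] z [ 0.481 -0.122 -0.868] x [0.841 0.344 0.418] F [ 0.3 -0.3 -0. ] T [0.1  0.24 0.  ] g 0.601 0.0 q [-0.314 -0.054  1.803  0.042  0.875  0.917]
[-206.6  -27.    18.2]
[(np.int64(384), np.int64(290)), (np.int64(385), np.int64(290)), (np.int64(386), np.int6
[... 2540 characters left out ...]
.int64(404), np.int64(297)), (np.int64(405), np.int64(297)), (np.int64(406), np.int64(297)), (np.int64(407), np.int64(297)), (np.int64(408), np.int64(297)), (np.int64(409), np.int64(297)), (np.int64(410), np.int64(297)), (np.int64(394), np.int64(298)), (np.int64(395), np.int64(298)), (np.int64(396), np.int64(298)), (np.int64(397), np.int64(298)), (np.int64(398), np.int64(298)), (np.int64(399), np.int64(298)), (np.int64(405), np.int64(298)), (np.int64(406), np.int64(298)), (np.int64(407), np.int64(298)), (np.int64(408), np.int64(298)), (np.int64(409), np.int64(298)), (np.int64(410), np.int64(298)), (np.int64(396), np.int64(299)), (np.int64(397), np.int64(299)), (np.int64(398), np.int64(299))]
```

```bash
python3 -m pendant '-0.0413 -0.0054 0.0036 0;-0.0413 -0.0054 0.0036 0;-0.0413 -0.0054 0.0036 0;-0.0413 -0.0054 0.0036 0;-0.0413 -0.0054 0.0036 0;0 0 0 0' 1
python3 - <<'E'
from h import *
st()
for d in ([-1,0,0],[0,-1,0],[0,0,-1]): print(quat(ctrl.sense()['ee_rot']).inv().apply(d).round(3))
E
```

```text
time_s: 15.52
eef_pos: [328.6, -80.8, 199.4]
ee_rot: [0.102, 0.954, 0.153, 0.235]
force: [0.5, -0.6, -0.5]
grip_width: 0.998
grip_force: 0.0
t 15.53 pos [328.6 -80.8 199.4] z [ 0.48  -0.123 -0.868] x [0.843 0.34  0.417] F [ 0.5 -0.6 -0.5] T [ 0.02  0.2  -0.02] g 0.998 0.0 q [-0.816 -0.42   2.363  0.384  0.787  0.221]
[-0.843 -0.244 -0.48 ]
[-0.34   0.932  0.123]
[-0.417 -0.267  0.868]
```

```bash
python3 -m pendant '-0.016 -0.01 -0.003 0;-0.016 -0.01 -0.003 0;-0.016 -0.01 -0.003 0;-0.016 -0.01 -0.003 0';  python3 -c "
from h import *
st()"
```

```text
time_s: 16.02
eef_pos: [260.4, -63.1, 174.0]
ee_rot: [0.102, 0.954, 0.157, 0.236]
force: [-1.3, 0.6, 0.5]
grip_width: 1.002
grip_force: 0.0
t 16.02 pos [260.4 -63.1 174. ] z [ 0.482 -0.121 -0.868] x [0.84  0.347 0.418] F [-1.3  0.6  0.5] T [ 0.05  0.24 -0.02] g 1.002 0.0 q [-1.199 -0.749  2.546  0.478  1.075 -0.127]
```

```bash
python3 -m pendant '-0.016 -0.01 -0.003 0;-0.024 -0.015 -0.004 0';  python3 -c "
from h import *
st()"; python3 -m pendant '-0.036 -0.022 -0.006 0;-0.036 -0.022 -0.006 0';  python3 -c "
from h import *
st()"
```

```text
time_s: 16.27
eef_pos: [236.9, -57.4, 178.3]
ee_rot: [0.099, 0.956, 0.156, 0.227]
force: [-3.7, 0.9, 7.6]
grip_width: 0.999
grip_force: 0.0
t 16.27 pos [236.9 -57.4 178.3] z [ 0.465 -0.118 -0.878] x [0.848 0.344 0.403] F [-3.7  0.9  7.6] T [-0.24  0.15 -0.12] g 0.999 0.0 q [-1.507 -0.969  2.561  0.481  1.405 -0.307]
time_s: 16.52
eef_pos: [226.3, -55.5, 172.0]
ee_rot: [0.091, 0.962, 0.157, 0.205]
force: [0.3, 0.2, -0.1]
grip_width: 1.004
grip_force: 0.0
t 16.52 pos [226.3 -55.5 172. ] z [ 0.423 -0.11  -0.9  ] x [0.867 0.339 0.366] F [ 0.3  0.2 -0.1] T [0.07 0.2  0.05] g 1.004 0.0 q [-1.505 -0.966  2.562  0.433  1.41  -0.299]
```

```bash
python3 -m pendant '-0.046 -0.029 -0.024 0;-0.046 -0.029 -0.024 0;-0.046 -0.029 -0.022 0';  python3 -c "
from h import *
st()"; python3 -m pendant '-0.048 -0.030 -0.018 0;-0.048 -0.030 -0.018 0;-0.048 -0.030 -0.018 0';  python3 -c "
from h import *
st()"
```

```text
time_s: 16.9
eef_pos: [206.2, -41.6, 162.1]
ee_rot: [0.075, 0.971, 0.158, 0.161]
force: [1.1, -0.1, 0.3]
grip_width: 1.002
grip_force: 0.0
t 16.9 pos [206.2 -41.6 162.1] z [ 0.337 -0.094 -0.937] x [0.898 0.33  0.29 ] F [ 1.1 -0.1  0.3] T [0.02 0.17 0.02] g 1.002 0.0 q [-1.425 -0.968  2.564  0.33   1.404 -0.208]
time_s: 17.27
eef_pos: [180.5, 12.2, 155.9]
ee_rot: [0.073, 0.978, 0.155, 0.12]
force: [0.2, 0.4, -0.6]
grip_width: 1.0
grip_force: 0.0
t 17.27 pos [180.5  12.2 155.9] z [ 0.257 -0.105 -0.961] x [0.923 0.32  0.212] F [ 0.2  0.4 -0.6] T [ 0.04  0.12 -0.01] g 1.0 0.0 q [-0.951 -0.968  2.564  0.154  1.309  0.283]
```

```bash
python3 -m pendant '-0.050 0.0126 -0.0087 0;-0.050 0.0126 -0.0087 0';  python3 -c "
from h import *
st()"
```

```text
time_s: 17.52
eef_pos: [174.9, -31.4, 153.1]
ee_rot: [0.07, 0.98, 0.162, 0.096]
force: [0.8, -0.4, -0.8]
grip_width: 1.001
grip_force: 0.0
t 17.52 pos [174.9 -31.4 153.1] z [ 0.21  -0.106 -0.972] x [0.93  0.33  0.165] F [ 0.8 -0.4 -0.8] T [ 0.05  0.09 -0.  ] g 1.001 0.0 q [-1.316 -0.968  2.564  0.18   1.39  -0.09 ]
```

```bash
python3 -m pendant '-0.043 0.033 -0.0015 0;-0.043 0.033 -0.0015 0';  python3 -c "
from h import *
st();print(quat(ctrl.sense()['ee_rot']).inv().apply([-50,20,0]))"
```

```text
time_s: 17.77
eef_pos: [157.5, -80.5, 152.0]
ee_rot: [0.065, 0.982, 0.155, 0.088]
force: [1.2, -0.5, -0.7]
grip_width: 1.002
grip_force: 0.0
t 17.77 pos [157.5 -80.5 152. ] z [ 0.192 -0.101 -0.976] x [0.936 0.316 0.152] F [ 1.2 -0.5 -0.7] T [0.03 0.13 0.05] g 1.002 0.0 q [-1.747 -0.968  2.564  0.209  1.481 -0.502]
[-40.49994136 -33.5297932  -11.64077825]
```

```bash
python3 -m pendant '-0.044 -0.037 -0.012 0;-0.044 -0.037 -0.012 0;-0.044 -0.037 -0.010 0';  python3 -c "
from h import *
st();print(quat(ctrl.sense()['ee_rot']).inv().apply([-50,20,0]))"
```

```text
time_s: 18.15
eef_pos: [108.8, -104.4, 148.1]
ee_rot: [0.031, 0.985, 0.157, 0.057]
force: [0.6, -0.6, 1.4]
grip_width: 0.996
grip_force: 0.0
t 18.15 pos [ 108.8 -104.4  148.1] z [ 0.122 -0.043 -0.992] x [0.944 0.314 0.103] F [ 0.6 -0.6  1.4] T [-0.    0.07 -0.07] g 0.996 0.0 q [-2.158 -0.968  2.564  0.126  1.578 -0.905]
[-40.92074055 -34.30328235  -6.98411147]
```

```bash
python3 -m pendant '0.005 -0.046 -0.003 0;0.0 -0.046 -0.003 0';  python3 -c "
from h import *
st();print(quat(ctrl.sense()['ee_rot']).inv().apply([-50,10,0]))"
```

```text
time_s: 18.4
eef_pos: [132.6, -62.2, 147.2]
ee_rot: [0.021, 0.988, 0.148, 0.045]
force: [0.1, 1.0, -0.1]
grip_width: 1.002
grip_force: 0.0
t 18.4 pos [132.6 -62.2 147.2] z [ 0.095 -0.029 -0.995] x [0.952 0.294 0.082] F [ 0.1  1.  -0.1] T [0.02 0.04 0.  ] g 1.002 0.0 q [-1.747 -0.968  2.564  0.099  1.534 -0.476]
[-44.67884265 -24.05196015  -5.03033119]
```

```bash
python3 -m pendant '-0.022 -0.036 -0.004 0;-0.022 -0.036 -0.003 0;-0.024 -0.032 -0.002 0';  python3 -c "
from h import *
st();print(quat(ctrl.sense()['ee_rot']).inv().apply([-50,10,0]))"
```

```text
time_s: 18.77
eef_pos: [129.6, 3.9, 146.1]
ee_rot: [0.012, 0.988, 0.156, 0.015]
force: [1.6, -0.2, -0.5]
grip_width: 0.999
grip_force: 0.0
t 18.77 pos [129.6   3.9 146.1] z [ 0.034 -0.02  -0.999] x [0.951 0.308 0.026] F [ 1.6 -0.2 -0.5] T [ 0.04 -0.04 -0.07] g 0.999 0.0 q [-1.207 -0.968  2.564  0.024  1.516  0.05 ]
[-44.46851083 -24.88070166  -1.8714244 ]
```

```bash
python3 -m pendant '-0.026 -0.012 -0.001 0';  python3 -c "
from h import *
st();print(go([420,-200,200]))"
```

```text
time_s: 18.9
eef_pos: [124.9, 10.8, 145.9]
ee_rot: [0.012, 0.987, 0.159, 0.007]
force: [-0.2, -0.1, -0.4]
grip_width: 1.0
grip_force: 0.0
t 18.9 pos [124.9  10.8 145.9] z [ 0.018 -0.021 -1.   ] x [0.949 0.314 0.01 ] F [-0.2 -0.1 -0.4] T [-0.04  0.    0.03] g 1.0 0.0 q [-1.147 -0.968  2.564  0.008  1.519  0.104]
[214.4 294.1 -44.3]
```

```bash
python3 -m pendant '0.022 0.030 -0.0045 0;0.022 0.030 -0.0045 0;0.03 0.04 -0.006 0;0.035 0.048 -0.006 0;0.035 0.048 -0.006 0;0.035 0.048 -0.006 0;0.035 0.048 -0.006 0;0 0 0 -0.158;0 0 0 -0.158;0 0 0 0' 1 60;  python3 -c "
from h import *
st();print(go([440,-190,200]))"
```

```text
time_s: 20.15
eef_pos: [409.6, -196.7, 194.8]
ee_rot: [0.012, 0.951, 0.309, 0.006]
force: [0.7, 1.0, -0.3]
grip_width: 0.998
grip_force: 0.0
t 20.15 pos [ 409.6 -196.7  194.8] z [ 0.018 -0.02  -1.   ] x [0.809 0.588 0.003] F [ 0.7  1.  -0.3] T [0.02 0.02 0.01] g 0.998 0.0 q [-0.704  0.178  1.772 -0.004  1.165  0.239]
[28.5 12.6 -4.8]
```

Run:
```python
from seg import *
c=cap('wrist','w5.png');print(proj(c,[481,-216,22]))
print(blob(c,proj(c,[481,-216,22]),70,red(c),20),blob(c,proj(c,[481,-216,22]),70,red(c),11))
for b in models.boxes_of('wrist','ring'): print(b['p'],b['at'])
h=cv2.cvtColor(c['color'],cv2.COLOR_RGB2HSV);u0,v0=proj(c,[481,-216,22])
m=((h[...,1]<90)&(h[...,2]>120)).astype(np.uint8);yy,xx=np.indices(m.shape);m[np.hypot(xx-u0,yy-v0)>45]=0
nn,l,s,ce=cv2.connectedComponentsWithStats(m)
for i in range(1,nn):
    if s[i,4]>15: print(s[i,4],ce[i],ray(c,*ce[i],22).round(1))
a=cv2.imread('pics/w5.png');u,v=int(u0),int(v0);cv2.imwrite('pics/w5c.png',cv2.resize(a[max(0,v-80):v+80,max(0,u-100):u+100],None,fx=3,fy=3))
s=cap('scene');print(blob(s,proj(s,[481,-216,22]),30,red(s),15))
```

```text
[385.4057352  159.46704562]
(np.int32(5442), (480.7, -217.3), 35.3) (np.int32(5442), (481.2, -219.2), 36.3)
0.95 [484.7, -214.7, 22.0]
204 [365.83333333 136.55882353] [ 485.5 -193.8   22. ]
175 [407.13714286 183.92      ] [ 476.5 -241.    22. ]
(np.int32(474), (478.5, -221.8), 35.6)
```

View pics/w5c.png

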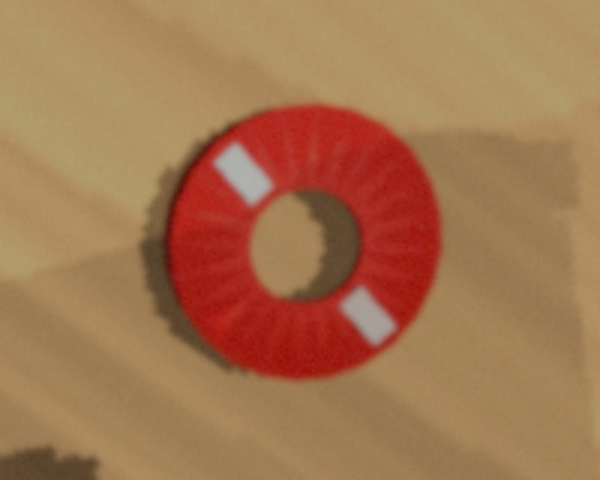

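Ring: centre at crop (305,240), dashes at (243,175) and (368,315); centre (481,-217), nub axis az 79°.

```bash
python3 -m pendant '0 0 0 -0.166;0 0 0 -0.166;0 0 0 -0.166;0 0 0 -0.166;0 0 0 0';  python3 -c "
from h import *
st();print(go([481,-217,60]),go([481,-217,6]))"
```

```text
time_s: 20.92
eef_pos: [409.2, -197.3, 195.1]
ee_rot: [0.014, 0.799, 0.601, 0.002]
force: [-0.2, 0.8, -0.0]
grip_width: 0.998
grip_force: 0.0
t 20.93 pos [ 409.2 -197.3  195.1] z [ 0.019 -0.02  -1.   ] x [ 0.278  0.961 -0.014] F [-0.2  0.8 -0. ] T [-0.03 -0.    0.  ] g 0.998 0.0 q [-0.707  0.177  1.772 -0.003  1.165 -0.424]
[  3.   71.2 136.8] [  3.7  70.  190.8]
```

```bash
python3 -m pendant '0.0015 0.036 0.045 0;0.002 0.034 0.045 0;0 0 0.045 0;0 0 0.03 0;0 0 0.015 0;0 0 0.007 0;0 0 0 0;0 0 0 0' 1 40;  python3 -c "
from h import *
st();print(go([481,-217,6]))"
```

```text
time_s: 21.92
eef_pos: [481.3, -217.3, 10.7]
ee_rot: [0.014, 0.798, 0.602, 0.002]
force: [0.4, -0.3, 0.3]
grip_width: 0.995
grip_force: 0.0
t 21.93 pos [ 481.3 -217.3   10.7] z [ 0.02  -0.021 -1.   ] x [ 0.275  0.961 -0.014] F [ 0.4 -0.3  0.3] T [-0.04 -0.02  0.04] g 0.995 0.0 q [-0.644  0.591  1.732 -0.006  0.79  -0.361]
[ 0.3 -0.6  4.7]
```

```bash
python3 -m pendant '0 -0.0005 0.007 0;0 0 0.005 0;0 0 0 0;0 0 0 0' 1 40;  python3 -c "
from h import *
st()"; python3 -m pendant '0 0 0 0;0 0 0 0;0 0 0 0;0 0 0 0' 0 40;  python3 -c "
from h import *
st()"
```

```text
time_s: 22.42
eef_pos: [480.6, -217.1, -2.3]
ee_rot: [0.014, 0.798, 0.602, 0.002]
force: [0.9, 0.7, -0.3]
grip_width: 1.001
grip_force: 0.0
t 22.43 pos [ 480.6 -217.1   -2.3] z [ 0.019 -0.02  -1.   ] x [ 0.275  0.961 -0.014] F [ 0.9  0.7 -0.3] T [ 0.01 -0.02 -0.03] g 1.001 0.0 q [-0.644  0.613  1.737 -0.006  0.764 -0.361]
time_s: 22.92
eef_pos: [480.7, -217.2, -1.7]
ee_rot: [0.014, 0.798, 0.602, 0.002]
force: [-1.5, 0.5, 4.9]
grip_width: 0.783
grip_force: 44.7
t 22.93 pos [ 480.7 -217.2   -1.7] z [ 0.019 -0.02  -1.   ] x [ 0.275  0.961 -0.014] F [-1.5  0.5  4.9] T [ 0.18  0.36 -0.03] g 0.783 44.7 q [-0.644  0.612  1.737 -0.007  0.765 -0.361]
```

```bash
python3 -m pendant '0 0 -0.03 0;0 0 -0.06 0;0 0 -0.06 0;0.0233 0.0284 -0.05 0;0.0233 0.0284 -0.05 0;0.0233 0.0284 -0.05 0;0.0233 0.0284 -0.05 0;0.0233 0.0284 -0.05 0;0 0 0 0' 0 60;  python3 -c "
from h import *
st()
for d in ([.97,-.24,0],[.24,.97,0],[0,0,1]): print(quat(ctrl.sense()['ee_rot']).inv().apply(d).round(3))"
```

```text
time_s: 24.05
eef_pos: [640.7, -137.6, 397.3]
ee_rot: [0.017, 0.798, 0.603, 0.004]
force: [0.0, 0.8, -1.8]
grip_width: 0.776
grip_force: 68.8
t 24.05 pos [ 640.7 -137.6  397.3] z [ 0.026 -0.023 -0.999] x [ 0.273  0.962 -0.015] F [ 0.   0.8 -1.8] T [ 0.   -0.01  0.03] g 0.776 68.8 q [-0.386  0.599  0.649 -0.011  1.86  -0.113]
[0.034 0.998 0.031]
[ 0.999 -0.034 -0.016]
[-0.015  0.031 -0.999]
```

```bash
python3 -m pendant '0 0.02 0 0;0 0.015 0 0;0 0.012 0 0;0 0.012 0 0;0 0.02 -0.01 0;0.005 0.04 -0.02 0;0.005 0.05 -0.03 0;0.005 0.05 -0.03 0';  python3 -c "
from h import *
st()
for d in ([.97,-.24,0],[.24,.97,0],[0,0,1]): print(quat(ctrl.sense()['ee_rot']).inv().apply(d).round(3))"
```

```text
time_s: 25.05
eef_pos: [715.5, -153.0, 406.7]
ee_rot: [0.051, 0.797, 0.601, 0.033]
force: [-0.0, -0.0, -0.6]
grip_width: 0.778
grip_force: 68.8
t 25.05 pos [ 715.5 -153.   406.7] z [ 0.114 -0.041 -0.993] x [ 0.274  0.962 -0.008] F [-0.  -0.  -0.6] T [ 0.06  0.08 -0.01] g 0.778 68.8 q [-0.372  0.848  0.189  0.004  1.983 -0.092]
[0.035 0.991 0.12 ]
[ 0.999 -0.034 -0.012]
[-0.008  0.121 -0.993]
```

```bash
python3 -m pendant '0.01 0.055 -0.025 0;0.01 0.055 -0.025 0;0.01 0.055 -0.02 0;0.01 0.055 -0.02 0;0.01 0.055 -0.015 0;0.01 0.055 -0.015 0';  python3 -c "
from h import *
st()"
```

```text
time_s: 25.8
eef_pos: [767.9, -131.5, 417.2]
ee_rot: [0.121, 0.788, 0.596, 0.097]
force: [0.6, -0.9, -0.7]
grip_width: 0.78
grip_force: 68.8
t 25.8 pos [ 767.9 -131.5  417.2] z [ 0.297 -0.075 -0.952] x [0.271 0.963 0.009] F [ 0.6 -0.9 -0.7] T [ 0.07  0.16 -0.  ] g 0.78 68.8 q [-0.328  0.849  0.188  0.025  1.794 -0.043]
```

```bash
python3 -m pendant '-0.015 0.055 -0.01 0;-0.015 0.055 -0.01 0;-0.01 0.055 -0.005 0;0 0.055 -0.005 0;0 0.055 0 0';  python3 -c "
from h import *
st()"
```

```text
time_s: 26.42
eef_pos: [801.3, -194.9, 418.2]
ee_rot: [0.179, 0.776, 0.587, 0.146]
force: [-0.7, -0.4, -0.9]
grip_width: 0.778
grip_force: 68.8
t 26.43 pos [ 801.3 -194.9  418.2] z [ 0.436 -0.107 -0.893] x [0.268 0.963 0.016] F [-0.7 -0.4 -0.9] T [-0.03  0.29  0.05] g 0.778 68.8 q [-0.403  0.869  0.187  0.073  1.624 -0.107]
```

```bash
python3 -m pendant '0 0.055 0 0;0 0.042 0 0;0 -0.03 0 0;0 -0.03 0 -0.1795;0 0 0 -0.1795;0 0 0 -0.1795;0 0 0 -0.1795;0 0 0 -0.1795;0 0 0 -0.1795;0 0 0 -0.1795'
python3 - <<'E'
from mouth import *
import h
h.st();s=ctrl.sense();X=quat(s['ee_rot']).as_matrix()[:,0];print('tool x angle',np.degrees(np.arctan2(X@ey,X@ex)))
print(h.go(h.M+120*n))
E
```

```text
time_s: 27.68
eef_pos: [771.6, -189.0, 393.3]
ee_rot: [0.257, 0.278, 0.926, 0.013]
force: [-0.0, -0.7, 0.1]
grip_width: 0.775
grip_force: 68.8
t 27.68 pos [ 771.6 -189.   393.3] z [ 0.482 -0.118 -0.868] x [-0.714  0.521 -0.468] F [-0.  -0.7  0.1] T [0.08 0.3  0.05] g 0.775 68.8 q [-0.415  0.642  0.674  0.09   1.313 -1.403]
tool x angle 160.55634775870675
[301.3  -2.9 -71.5]
```

```bash
python3 -m pendant '0.05 -0.0005 -0.012 0;0.05 -0.0005 -0.012 0;0.05 -0.0005 -0.012 0;0.05 -0.0005 -0.012 0;0.05 -0.0005 -0.012 0;0.05 -0.0005 -0.012 0;0 0 0 0;0 0 0 0'
python3 - <<'E'
from h import *
rel();print(go(M+60*n));c=cap('scene','s6.png')
u,v=proj(c,M+60*n).astype(int);a=cv2.imread('pics/s6.png');cv2.imwrite('pics/s6c.png',cv2.resize(a[max(0,v-100):v+100,max(0,u-130):u+130],None,fx=3,fy=3))
E
```

```text
time_s: 28.68
eef_pos: [522.5, -25.4, 316.3]
ee_rot: [0.257, 0.281, 0.925, 0.014]
force: [0.3, 0.7, -0.9]
grip_width: 0.779
grip_force: 68.8
t 28.68 pos [522.5 -25.4 316.3] z [ 0.483 -0.118 -0.867] x [-0.71   0.526 -0.468] F [ 0.3  0.7 -0.9] T [ 0.09  0.3  -0.02] g 0.779 68.8 q [-0.284 -0.01   1.742  0.028  0.889 -1.277]
along n 121.1 to axis (tool) [ 2.1 -1.9  0.1] Fn -0.9
[ 1.9 -2.1 61.2]
```

View pics/s6c.png

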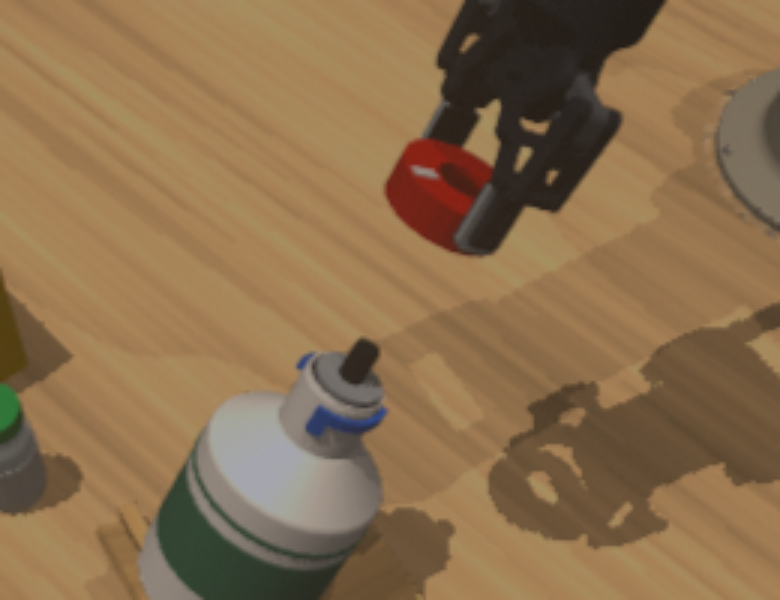

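```bash
python3 -m pendant '0.002 -0.002 0.03 0;0 0 0.03 0;0 0 0.03 0;0 0 0.015 0;0 0 0.005 0;0 0 0 0;0 0 0 0'
python3 - <<'E'
from h import *
rel()
E
```

```text
time_s: 29.6
eef_pos: [572.6, -38.9, 219.5]
ee_rot: [0.257, 0.281, 0.925, 0.014]
force: [-0.1, -0.2, -0.9]
grip_width: 0.78
grip_force: 68.8
t 29.6 pos [572.6 -38.9 219.5] z [ 0.483 -0.118 -0.868] x [-0.711  0.526 -0.467] F [-0.1 -0.2 -0.9] T [ 0.04  0.29 -0.  ] g 0.78 68.8 q [-0.281  0.191  1.781  0.033  0.65  -1.284]
along n 11.4 to axis (tool) [-0.9 -0.   0. ] Fn -0.7
```

```bash
python3 -m pendant '-0.0006 0 0.006 0;0 0 0.004 0;0 0 0.003 0;0 0 0 0'; python3 -c "
from h import *
rel()"; python3 -m pendant '0 0 0.003 0;0 0 0.002 0;0 0 0.002 0;0 0 0 0'; python3 -c "
from h import *
rel()"
```

```text
time_s: 30.1
eef_pos: [579.1, -40.7, 207.1]
ee_rot: [0.256, 0.281, 0.925, 0.014]
force: [-0.8, 0.3, -1.0]
grip_width: 0.779
grip_force: 68.8
t 30.1 pos [579.1 -40.7 207.1] z [ 0.481 -0.118 -0.869] x [-0.712  0.527 -0.465] F [-0.8  0.3 -1. ] T [ 0.06  0.22 -0.01] g 0.779 68.8 q [-0.281  0.22   1.779  0.034  0.625 -1.285]
along n -2.7 to axis (tool) [-1.1  0.3 -0. ] Fn -0.4
time_s: 30.6
eef_pos: [582.5, -41.5, 201.3]
ee_rot: [0.256, 0.281, 0.925, 0.014]
force: [1.0, 0.5, -0.6]
grip_width: 0.776
grip_force: 68.7
t 30.6 pos [582.5 -41.5 201.3] z [ 0.481 -0.118 -0.869] x [-0.711  0.527 -0.466] F [ 1.   0.5 -0.6] T [0.14 0.21 0.09] g 0.776 68.7 q [-0.281  0.235  1.778  0.035  0.611 -1.285]
along n -9.5 to axis (tool) [-1.   0.2 -0. ] Fn -0.9
```

```bash
python3 -m pendant '-0.0005 0 0.003 0;0 0 0.002 0;0 0 0.001 0;0 0 0 0'; python3 -c "
from h import *
rel()"; python3 -m pendant '0 0 0.001 0;0 0 0.001 0;0 0 0 0'; python3 -c "
from h import *
rel()"
```

```text
time_s: 31.1
eef_pos: [585.7, -42.4, 196.2]
ee_rot: [0.256, 0.281, 0.925, 0.014]
force: [0.8, 1.2, -1.8]
grip_width: 0.775
grip_force: 68.6
t 31.1 pos [585.7 -42.4 196.2] z [ 0.481 -0.118 -0.869] x [-0.711  0.526 -0.465] F [ 0.8  1.2 -1.8] T [0.37 0.23 0.15] g 0.775 68.6 q [-0.281  0.248  1.775  0.035  0.601 -1.286]
along n -15.5 to axis (tool) [-0.6  0.2 -0. ] Fn -1.8
time_s: 31.48
eef_pos: [586.6, -42.7, 194.8]
ee_rot: [0.256, 0.281, 0.925, 0.014]
force: [-1.7, 3.7, 1.1]
grip_width: 0.774
grip_force: 69.2
t 31.48 pos [586.6 -42.7 194.8] z [ 0.481 -0.118 -0.869] x [-0.711  0.526 -0.466] F [-1.7  3.7  1.1] T [0.48 0.31 0.18] g 0.774 69.2 q [-0.28   0.252  1.775  0.036  0.597 -1.286]
along n -17.3 to axis (tool) [-0.5  0.1 -0. ] Fn 2.2
```

```bash
python3 -m pendant '0.0003 0.0005 0.0015 0;0 0 0.0015 0;0 0 0.0005 0;0 0 0 0'; python3 -c "
from h import *
rel()"; python3 -m pendant '0 0 0 0.12;0 0 0 0.12;0 0 0 0'; python3 -c "
from h import *
rel();s=ctrl.sense();print('Tn',s['wrist_torque']@n)"
```

```text
time_s: 31.98
eef_pos: [587.7, -42.7, 193.5]
ee_rot: [0.256, 0.28, 0.925, 0.014]
force: [-27.4, 1.5, 23.4]
grip_width: 0.776
grip_force: 72.6
t 31.98 pos [587.7 -42.7 193.5] z [ 0.482 -0.119 -0.868] x [-0.711  0.526 -0.467] F [-27.4   1.5  23.4] T [ 0.22  1.73 -0.13] g 0.776 72.6 q [-0.279  0.255  1.774  0.033  0.594 -1.284]
along n -18.9 to axis (tool) [-0.3 -0.2 -0. ] Fn 33.8
time_s: 32.35
eef_pos: [588.7, -42.0, 194.0]
ee_rot: [0.254, 0.39, 0.884, 0.045]
force: [-18.8, 8.1, 19.9]
grip_width: 0.773
grip_force: 71.9
t 32.35 pos [588.7 -42.  194. ] z [ 0.484 -0.118 -0.867] x [-0.567  0.712 -0.414] F [-18.8   8.1  19.9] T [0.99 0.7  0.24] g 0.773 71.9 q [-0.278  0.256  1.773  0.035  0.592 -1.043]
along n -18.9 to axis (tool) [-0.1 -1.4 -0. ] Fn 27.3
Tn -0.18184315940893758
```

```bash
cat >> h.py <<'E'
def fr():
    s=ctrl.sense();r=quat(s['ee_rot']);d=s['eef_pos']-M
    print(round(s['time_s'],2),'along',round(d@n,1),'Ftool',r.inv().apply(s['force']).round(1),'Ttool',r.inv().apply(s['wrist_torque']).round(2),'axis(tool)',r.inv().apply(-(d-n*(d@n))).round(1),'q6',s['joints'][5].round(3),'g',s['grip_width'].round(3),'F',np.linalg.norm(s['force']).round(1))
E
python3 -c "
from h import *
fr()"; python3 -m pendant '0 0 -0.001 0;0 0 0 0'; python3 -c "
from h import *
fr()"; python3 -m pendant '0 0 -0.001 0;0 0 0 0'; python3 -c "
from h import *
fr()"
```

```text
time_s: 32.6
eef_pos: [588.5, -42.0, 194.1]
ee_rot: [0.254, 0.389, 0.884, 0.045]
force: [-8.4, 7.9, 12.0]
grip_width: 0.776
grip_force: 70.5
time_s: 32.85
eef_pos: [588.1, -42.3, 194.2]
ee_rot: [0.254, 0.389, 0.884, 0.045]
force: [-0.3, 4.1, 5.9]
grip_width: 0.779
grip_force: 69.5Traceback (most recent call last):
  File "<string>", line 3, in <module>
    fr()
    ~~^^
  File "h.py", line 28, in fr
    print(round(s['time_s'],2),'along',round(d@n,1),'Ftool',r.inv().apply(s['force']).round(1),'Ttool',r.inv().apply(s['wrist_torque']).round(2),'axis(tool)',r.inv().apply(-(d-n*(d@n))).round(1),'q6',s['joints'][5].round(3),'g',s['grip_width'].round(3),'F',np.linalg.norm(s['force']).round(1))
                                                                                                                                                                                                                                    ^^^^^^^^^^^^^^^^^^^^^
AttributeError: 'float' object has no attribute 'round'
Traceback (most recent call last):
  File "h.py", line 28, in fr
    print(round(s['time_s'],2),'
[... 532 characters left out ...]
at' object has no attribute 'round'
Traceback (most recent call last):
  File "h.py", line 28, in fr
    print(round(s['time_s'],2),'along',round(d@n,1),'Ftool',r.inv().apply(s['force']).round(1),'Ttool',r.inv().apply(s['wrist_torque']).round(2),'axis(tool)',r.inv().apply(-(d-n*(d@n))).round(1),'q6',s['joints'][5].round(3),'g',s['grip_width'].round(3),'F',np.linalg.norm(s['force']).round(1))
                                                                                                                                                                                                                                    ^^^^^^^^^^^^^^^^^^^^^
AttributeError: 'float' object has no attribute 'round'
```

```bash
sed -i "s/s\['grip_width'\].round(3)/round(float(s['grip_width']),3)/; s/s\['joints'\]\[5\].round(3)/round(float(s['joints'][5]),3)/" h.py; python3 -c "
from h import *
fr()"; python3 -m pendant '0 0 0.001 0.08;0 0 0 0'; python3 -c "
from h import *
fr()"
```

```text
32.85 along -18.4 Ftool [ 0.6  4.2 -5.8] Ttool [-0.57  0.29 -0.02] axis(tool) [-0.1 -0.8 -0. ] q6 -1.044 g 0.779 F 7.2
time_s: 33.1
eef_pos: [588.3, -42.1, 194.0]
ee_rot: [0.252, 0.425, 0.868, 0.055]
force: [-10.7, 6.2, 13.0]
grip_width: 0.771
grip_force: 70.8
33.1 along -18.7 Ftool [  5.2   0.4 -17.2] Ttool [-0.26  0.72 -0.02] axis(tool) [-0.3 -1.  -0. ] q6 -0.963 g 0.771 F 17.9
```

```bash
python3 -m pendant '0.0008 0 0 0.08;0 0 0 0.08;0 0 0 0'; python3 -c "
from h import *
fr()"; python3 -m pendant '0 0 0 0.12;0 0 0 0.08;0 0 0 0'; python3 -c "
from h import *
fr()"
```

```text
time_s: 33.48
eef_pos: [588.2, -41.5, 193.8]
ee_rot: [0.247, 0.492, 0.831, 0.075]
force: [-8.8, 6.9, 14.1]
grip_width: 0.774
grip_force: 70.6
33.48 along -18.7 Ftool [  4.6   1.7 -17.3] Ttool [-0.44  0.67  0.04] axis(tool) [-1.1 -1.1 -0. ] q6 -0.802 g 0.774 F 18.0
time_s: 33.85
eef_pos: [588.3, -41.5, 194.0]
ee_rot: [0.238, 0.573, 0.778, 0.1]
force: [-7.2, 7.0, 14.4]
grip_width: 0.775
grip_force: 70.6
33.85 along -18.6 Ftool [  4.6   2.4 -16.8] Ttool [-0.35  0.77 -0.05] axis(tool) [-1.3 -1.  -0. ] q6 -0.602 g 0.775 F 17.6
```

```bash
python3 -m pendant '0.0008 0.0004 0 0.14;0 0 0 0.14;0 0 0 0'; python3 -c "
from h import *
fr()"; python3 -m pendant '0 0 0 0.14;0 0 0 0.14;0 0 0 0'; python3 -c "
from h import *
fr()"
```

```text
time_s: 34.22
eef_pos: [588.7, -40.9, 194.2]
ee_rot: [0.222, 0.676, 0.69, 0.132]
force: [-6.2, 4.4, 14.5]
grip_width: 0.774
grip_force: 70.6
34.23 along -18.6 Ftool [  2.5   1.8 -16.1] Ttool [-0.23  0.4   0.01] axis(tool) [-2.  -1.1 -0. ] q6 -0.318 g 0.774 F 16.4
time_s: 34.6
eef_pos: [588.8, -41.0, 194.3]
ee_rot: [0.202, 0.766, 0.589, 0.162]
force: [-6.0, 5.7, 13.2]
grip_width: 0.776
grip_force: 70.5
34.6 along -18.5 Ftool [  4.1   0.3 -15. ] Ttool [-0.18  0.4   0.05] axis(tool) [-2.2 -0.7 -0. ] q6 -0.038 g 0.776 F 15.6
```

```bash
python3 -m pendant '0.0004 0 0 0.14;0 0 0 0.14;0 0 0 0'; python3 -c "
from h import *
fr()"; python3 -m pendant '0 0 0 0.14;0 0 0 0.1;0 0 0 0'; python3 -c "
from h import *
fr()"
```

```text
time_s: 34.98
eef_pos: [589.0, -40.8, 194.3]
ee_rot: [0.178, 0.84, 0.476, 0.189]
force: [-5.5, 3.9, 13.0]
grip_width: 0.779
grip_force: 70.4
34.98 along -18.6 Ftool [  2.7   0.3 -14.4] Ttool [-0.28  0.12  0.27] axis(tool) [-2.6 -0.1 -0. ] q6 0.244 g 0.779 F 14.6
time_s: 35.35
eef_pos: [589.2, -41.2, 194.5]
ee_rot: [0.154, 0.891, 0.372, 0.208]
force: [-4.9, 2.7, 12.6]
grip_width: 0.776
grip_force: 70.3
35.35 along -18.5 Ftool [  2.1   0.7 -13.7] Ttool [-0.55  0.06  0.17] axis(tool) [-2.5  0.  -0. ] q6 0.483 g 0.776 F 13.8
```

```bash
python3 -m pendant '0 0 0 0.08;0 0 0 0.06;0 0 0 0'; python3 -c "
from h import *
fr()"; python3 -m pendant '0 0 0 0.06;0 0 0 0.06;0 0 0 0'; python3 -c "
from h import *
fr()";  python3 -m pendant '0 0 0 0.06;0 0 0 0.06;0 0 0 0'; python3 -c "
from h import *
fr();cap('scene','s7.png');cap('top','t7.png')"
```

```text
time_s: 35.72
eef_pos: [589.3, -41.4, 194.7]
ee_rot: [0.14, 0.915, 0.309, 0.219]
force: [-3.9, 1.8, 12.8]
grip_width: 0.775
grip_force: 70.2
35.73 along -18.5 Ftool [  2.3   1.6 -13.2] Ttool [-0.76 -0.01 -0.08] axis(tool) [-2.4  0.1 -0. ] q6 0.623 g 0.775 F 13.5
time_s: 36.1
eef_pos: [589.5, -41.9, 194.9]
ee_rot: [0.127, 0.932, 0.254, 0.227]
force: [-3.1, -1.7, 12.9]
grip_width: 0.777
grip_force: 70.2
36.1 along -18.5 Ftool [  1.3   4.7 -12.4] Ttool [-1.21 -0.14 -0.53] axis(tool) [-2.3 -0.2 -0. ] q6 0.742 g 0.777 F 13.4
time_s: 36.48
eef_pos: [590.9, -42.0, 195.9]
ee_rot: [0.114, 0.944, 0.198, 0.236]
force: [6.7, -0.4, 10.8]
grip_width: 0.78
grip_force: 69.5
36.48 along -18.3 Ftool [ 9.6  5.8 -6. ] Ttool [-1.26  1.37 -0.86] axis(tool) [-3.8 -0.7 -0. ] q6 0.861 g 0.78 F 12.7
```

```bash
python3 -m pendant '0 0 0 -0.1;0 0 0 -0.02;0 0 0 0'; python3 -c "
from h import *
fr()"; python3 -m pendant '0 0 0 0;0 0 0 0;0 0 0 0;0 0 -0.015 0;0 0 -0.03 0;0 0 -0.05 0;0 0 -0.04 0;0 0 0 0' 1; python3 -c "
from h import *
fr();c=cap('wrist','w8.png');s=cap('scene','s8.png')
u,v=proj(s,M).astype(int);a=cv2.imread('pics/s8.png')[v-40:v+50,u-60:u+60]
u,v=proj(c,M).astype(int);print(u,v);b=cv2.imread('pics/w8.png')[max(0,v-60):v+60,max(0,u-80):u+80]
cv2.imwrite('pics/m8.png',np.hstack([cv2.resize(a,(400,300),interpolation=3),cv2.resize(b,(400,300),interpolation=3)]))"
```

```text
time_s: 36.95
eef_pos: [590.6, -41.2, 195.5]
ee_rot: [0.127, 0.931, 0.254, 0.228]
force: [5.7, 4.5, 12.0]
grip_width: 0.773
grip_force: 69.8
36.95 along -18.4 Ftool [11.1  2.8 -8.1] Ttool [-0.68  1.41  0.01] axis(tool) [-3.7 -0.2 -0. ] q6 0.742 g 0.773 F 14.0
time_s: 37.95
eef_pos: [522.5, -24.4, 313.2]
ee_rot: [0.126, 0.932, 0.254, 0.227]
force: [0.4, -0.0, -0.9]
grip_width: 1.003
grip_force: 0.0
37.95 along 118.6 Ftool [-0.  -0.1  0.9] Ttool [ 0.18 -0.19 -0.05] axis(tool) [-2.1  0.8  0.1] q6 0.746 g 1.003 F 1.0
316 241
```

View pics/m8.png

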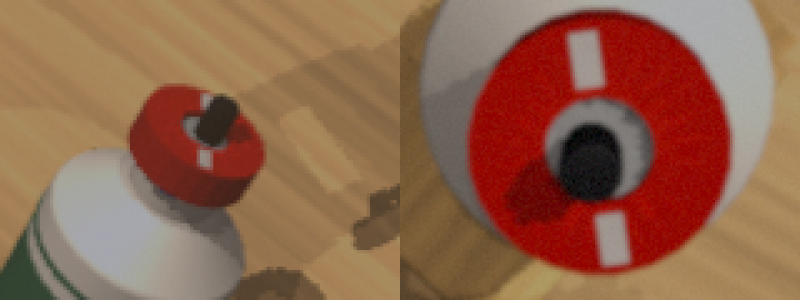

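Ring is on, dashes at crop (587,60) and (612,238), knob through the hole. Measuring its turn and height.

Run:
```python
from mouth import *
import h
def plane(c,u,v,p):
    F=240/np.tan(np.radians(c['vertical_fov'])/2);o=c['pose'][:3,3];d=c['pose'][:3,:3]@np.array([(u-c['cx'])/F,(v-c['cy'])/F,1]);return o+d*((p-o)@n)/(d@n)-p
c=viewer.capture('wrist');hsv=cv2.cvtColor(c['color'],cv2.COLOR_RGB2HSV);p=h.M+4*n
m=((hsv[...,1]<80)&(hsv[...,2]>110)).astype(np.uint8)
k,l,s,ce=cv2.connectedComponentsWithStats(m)
for i in range(1,k):
    P=plane(c,*ce[i],p);r=np.hypot(P@ex,P@ey)
    if s[i,4]>30 and r<33: print('dash',s[i,4],(P@ex).round(1),(P@ey).round(1),r.round(1),np.degrees(np.arctan2(P@ey,P@ex)).round(1))
for nm in ('wrist','scene','top'):
    q=viewer.capture(nm);a=q['color'].astype(int);red=((a[...,0]-a[...,1]>50)&(a[...,0]-a[...,2]>50)).astype(np.uint8);R_=np.zeros_like(red)
    u,v=h.proj(q,p).astype(int);cv2.circle(R_,(int(u),int(v)),70 if nm=='wrist' else 30,1,-1);red&=R_
    kk=cv2.convexHull(max(cv2.findContours(red,0,1)[0],key=cv2.contourArea))[:,0].astype(float)
    # predicted silhouette for several origins heights: compare IoU
    best=[]
    for z0 in np.arange(-20,-8,1.):
        th=np.radians(np.arange(0,360,5));pts=[h.proj(q,h.M+n*zz+34*(np.cos(t)*ex+np.sin(t)*ey)) for zz in (z0,z0+22) for t in th]
        hp=cv2.convexHull(np.array(pts,np.float32))[:,0]
        A=np.zeros((1920,2560),np.uint8);B=A.copy();cv2.fillPoly(A,[(hp*4).astype(int)],1);cv2.fillPoly(B,[((kk+.5)*4).astype(int)],1)
        best.append(((A&B).sum()/(A|B).sum(),z0))
    print(nm,[(round(float(x),3),float(z)) for x,z in sorted(best)[::-1][:4]])
```

```text
dash 248 15.4 20.4 25.6 52.9
dash 414 4.8 3.9 6.2 38.6
dash 213 -14.1 -18.1 22.9 -127.9
wrist [(0.986, -19.0), (0.985, -18.0), (0.979, -20.0), (0.978, -17.0)]
scene [(0.911, -18.0), (0.905, -17.0), (0.905, -19.0), (0.885, -16.0)]
top [(0.786, -15.0), (0.786, -17.0), (0.785, -18.0), (0.784, -16.0)]
```

The dashes are at 53°, which is the predicted stop, and the ring sits 18 mm below the rim. It is locked, the gripper is clear, and I'm handing in.

```bash
python3 -c "
from rig import ctrl
print(ctrl.finish_job())"
```

```text
the job is handed in; nothing more can be done
None
```

I laid the disk on the gasket and let it go, then screwed the ring clockwise to its stop, where it sits about 18 mm below the rim; I handed in at about 38 s with the gripper clear of everything.

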